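# Hook a battery out from under the charger's cover and onto its contact

### The job

The battery has slid back under the clear cover of the charger, out of reach of fingers. Take the orange-handled hooked pick from its wooden rest, reach it under the cover and behind the battery, and drag the battery forward through the side clips until it presses gently but definitely on the sprung contact at the front (about 5 N on the contact; above 12 N it bends), so that it stays in contact there. Then put the pick back upright on its rest, without touching the battery with the fingers, pressing hard on the charger or disturbing the other things.

Things in the scene. Friction and masses are not known exactly. Their poses are not given: they have to be found in the camera images.
- charger: Grey and black battery charger, 222 x 66 mm, fixed. Origin on the worktop, on the centre line of the bay; x runs along the bay away from its front (the end nearer the robot), z up. The bay is a channel along x, 17 mm wide, floor at z = 8 mm. From x = -120 to 12 mm it is open above, side walls up to z = 22 mm; from x = 12 to 102 mm it is under a clear cover.
- cover_mouth (a point): Middle of the bay floor at the cover's front edge (charger x = 12 mm), where the space under the cover opens toward the front. The cover's underside is 43 mm above the floor, its top 46 mm; the bay's back wall is 84 mm behind this point.
- clips (a point): Bay floor between the two sprung brass side clips, at charger x = -47 mm; they reach from charger x = -53 to -30 mm, 12 mm above the floor. They resist with a few N while the battery's front end enters (front end at charger x = -30 to -47 mm), then grip it with a steady friction of 2.5 to 6 N, which also keeps it pressed on the contact afterwards.
- bay_front (a point): Bay floor at the front end, charger x = -120 mm. An adjustable carriage (up to 16 mm above the floor) stands near, with a brass contact plate facing the battery on a spring of 1.5 N/mm, 6 mm travel, then a hard stop. Its place differs each time, is not measured and must be felt: plate face anywhere from charger x = -88 to -62 mm.
- cell: Red and silver battery, 51 mm long, 14 mm diameter, lying in the bay with its long axis (x) along the bay. Origin at the middle of its length, on its underside as it first lies (it may roll, which does not change its place along the bay). It starts under the cover, its middle at charger x = 40 to 54 mm.
- pick: Hooked pick, 0.1 kg. Origin at the centre of the underside of its upright orange handle, 14 (x) x 26 (y) x 62 mm (z). A steel rod of 6 mm diameter, axis 3 mm above the origin, runs along +x to x = 125 mm, then straight down to z = -14 mm. Grip it across the 14 mm (fingers closing along pick x), finger tips over 10 mm above its underside.
- pick_tip (a point): Lowest point of the pick's hook, 125 mm ahead of the pick's origin and 14 mm below it.
- rest: Wooden rest, fixed, 110 x 50 mm, from x = -30 to 80 mm about its origin on the worktop. Flat top at z = 30 mm between two low side rims (inner faces at y = +-18.5 mm, tops at z = 34 mm). The pick stands on it, handle near the rest's origin, rod along +x on the flat top, hook hanging free beyond the far end.
- tomato: Red tomato, 70 mm, a bystander right of the charger. Origin at its underside.
- garlic: Garlic bulb, 53 mm, a bystander left of the charger. Origin at its underside.
- spice_jar: Spice jar with a green cap, 46 mm wide and 106 mm tall, a bystander left of the charger. Origin at its underside.

How it is judged (in metres and radians):
On the way, in this order (a step that is already met when the one before it is completed fails the run):
1. the pick's hook is under the cover and behind the battery, down in the bay (x of pick_tip in the frame of charger above 0.06 m and z of pick_tip in the frame of charger below 0.019 m and x of cell in the frame of charger above 0.03 m), for 0.1 s.
2. dragged by the pick, the battery has come out from under the cover (x of cell in the frame of charger below -0.015 m and contact force between pick and cell above 0.3 N), for 0.05 s.
3. the pick presses the battery on the sprung contact with at least 3 N (contact force between cell and contact_face above 3 N and contact force between pick and cell above 0.5 N), for 0.15 s.
At the end, for the whole second after the job is handed in: The battery lies straight in the bay (0.1 rad), left pressing on the contact with over 0.8 N; the pick stands upright on its rest, hook to the far end (handle within 25 mm along, 10 mm across and 0.25 rad of the rest's origin and x axis), released and at rest (contact force between cell and contact_face above 0.8 N and angle between the x axis of cell and the x axis of charger, either way round below 0.1 rad and linear speed of each of cell, pick below 0.01 m/s and x of pick in the frame of rest between -0.025 and 0.025 m and y of pick in the frame of rest between -0.01 and 0.01 m and z of pick in the frame of rest below 0.034 m and angle between pick's own z axis and vertical below 0.08 rad and angle between the x axis of pick and the x axis of rest, either way round below 0.25 rad and x of pick_tip in the frame of rest above 0.08 m); the robot touches nothing.
It fails at once if the battery is pressed on the contact with more than 12 N (contact force between cell and contact_face above 12 N).
It fails at once if the pick is pressed on the charger with more than 15 N (contact force between pick and charger above 15 N).
It fails at once if the fingers touch the battery (contact force between the fingers and cell above 0.2 N).
It fails at once if the fingers or arm press on the charger with more than 15 N (contact force between any of the fingers, the arm and charger above 15 N).
It fails at once if a bystander is moved by more than 20 mm (distance of any of tomato, garlic, spice_jar from where it was at the start of the episode above 0.02 m).
It also fails if it takes over 72 s, if anything falls off the work surface, if the arm or the gripper's body presses on something with over 40 N, if the wrist force passes 120 N, or if a joint passes its speed limit or range.

### The arm

A 6-joint arm with a two-finger parallel gripper is mounted at the origin on a cart in front of the work surface, level with it; the furniture and walls round the work are solid. World frame = base frame: x ahead of the robot, y to its left, z up, the work surface at z = 0. Lengths are in mm, angles in rad, forces in N, time in s.
With the tool pointing down it reaches from about 275 to 1000 mm from the base axis. Payload 8.4 kg.
Tool frame: the origin (TCP) lies between the finger pads; the fingertips stand 8 mm ahead of it and the grasp point (between the pads) lies 11 mm behind it (tcp_to_tips is the distance from the TCP to the fingertips, in mm); z points along the fingers, y is the line along which they close (so a half turn about z gives the same grasp; the last joint's range is limited). The gripper opens to 85 mm and grips with 20 to 120 N. Pads are 22 mm wide; open, the fingers measure 114 mm over their backs; the gripper's body (76 mm by 85 mm) begins 54 mm behind the grasp point. The pads swing forward as they close: fully open they stand 13 mm farther back than shut.
Start: joints at [-1.276, 0.353, 1.633, -0, 1.155, -0.002], TCP at [182.787, -597.676, 239.281] pointing down, gripper open.
Joint ranges: [-2.63, 2.63], [-0.92, 2.1], [0.06, 2.66], [-1.3, 4.44], [0, 2.69], [-3.02, 3.02]. Speed limits (rad/s): [2.22, 2.22, 2.79, 3.14, 3.14, 3.14].

### API

Orientations are given as [roll, pitch, yaw] about the fixed x, y, z axes, in that order (R = Rz(yaw) Ry(pitch) Rx(roll)).
In Python, from rig import * gives the robot as it stands.
- The arm moves only by the tool step_arm, never from a script. Its argument "motion" is a list of rows, each an object with "claw": the finger opening in mm, from 0 to 85.4; "delta_pos": the shift along the tool's x, y, z in mm, a list of three; "turn": the turn about the tool's z in rad. In form: [{"claw": claw, "delta_pos": [dx, dy, dz], "turn": turn}, ...]. A call has 1 to 8 rows; each row shifts and turns the commanded pose from where the row before left it, along the tool's axes as they then stand; what a row does not reach is not made up. A row lasts 1/12 s, in which the tool goes at most 41.7 mm and 7.16 degrees, less where a joint would pass 70% of its speed; a pose out of reach is approached as far as the arm can. A call is refused whole if a number of a shift passes 41.7 or a number of a turn 0.125, either way. A call with a gripper value outside its range is refused whole. The fingers move at their own pace and stop on an object; "force" is the grip in N (left out, the last holds). Time passes only in rows, so rows that do not move let the fingers close. It gives the time, the measured TCP pose, the force, the opening and the grip force at its end, in the units of the state.
- sense(): the state, without advancing time (a new reading comes with each control period).
- grab_frame(name): name is "side" or "top"; returns a dict with "img" (420x560x3 uint8, red, green, blue), "vertical_fov" (degrees; the focal length in pixels is half the picture's height over the tangent of half this angle, whatever the lens; pixels are square), "cx", "cy" (the principal point, pixels), "D" ([k1, k2, p1, p2, k3] as OpenCV has them; the pictures are not rectified), "R" (3x3) and "t" (3): a world point X has camera coordinates R X + t. Camera axes: x right, y down, z forward; pixel columns grow to the right and rows downward; lengths in mm; the calibration is good to about 2 mm. A picture is of the moment at which its call begins. There is no depth.
- sign_off(): hands the job in; it is judged then, once.
The state is a dict: "clock": time; "qpos": joint angles; "qvel": joint speeds; "joint_efforts": joint torques, N m; "eef_pos": TCP position; "tcp_rot": TCP orientation; "contact_force": force on the tool from outside, world axes, zero at the start; "wrist_torque": the same for the moment, N m; "opening": opening from 0.0 (shut) to 1.0 (fully open); "grasp_force": force on a finger pad.
Only numpy, scipy, OpenCV 4.12 (cv2) and the standard library are available. Lean on these libraries where they do the work, as an engineer would, in place of code of your own. Each camera call takes 0.05 s, during which the arm holds its last target. There are 200 camera calls.

## Working session

There is one attempt and no reset: what is moved stays moved. The work goes in short steps, Python scripts to look and compute and a tool call to move; the robot and the scene stay as the last step left them, time stands still between calls to the robot, and variables do not carry over. Pictures are saved under pics/ and viewed, at most 10 in all, crops included, and the job is handed in when it is done.

Besides the shell and the picture viewer there is one more tool, called as name(argument=value, ...) on one line, values as JSON. step_arm: Moves the arm, as the interface text tells. Its arguments: {"type":"object","properties":{"motion":{"type":"array","items":{"type":"object","properties":{"claw":{"type":"number"},"delta_pos":{"type":"array","items":{"type":"number"}},"turn":{"type":"number"}}}},"force":{"type":"number"}},"required":["motion"]}

```bash
mkdir -p pics; ls
cat > h.py <<'E'
from rig import *
import numpy as np, cv2
def snap(n,f):
    d=grab_frame(n); cv2.imwrite(f"pics/{f}.png",d["img"][:,:,::-1]); np.save(f"pics/{f}.npy",d,allow_pickle=True); return d
def K(d):
    h=d["img"].shape[0]; f=h/2/np.tan(np.radians(d["vertical_fov"])/2)
    return np.array([[f,0,d["cx"]],[0,f,d["cy"]],[0,0,1.]])
def unproj(d,uv,z):
    p=cv2.undistortPoints(np.array([[uv]],float),K(d),np.array(d["D"],float))[0,0]
    R=np.array(d["R"]);t=np.array(d["t"]); C=-R.T@t; r=R.T@np.array([p[0],p[1],1]); return C+r*(z-C[2])/r[2]
def proj(d,X):
    R=np.array(d["R"],float); return cv2.projectPoints(np.array(X,float).reshape(-1,1,3),cv2.Rodrigues(R)[0],np.array(d["t"],float),K(d),np.array(d["D"],float))[0][:,0]
def load(f): return np.load(f"pics/{f}.npy",allow_pickle=True).item()
E
python3 - <<'E'
from h import *
print(sense())
for n in("side","top"):
    d=snap(n,n+"0"); R=np.array(d["R"]); print(n,-R.T@np.array(d["t"]),R[2],d["vertical_fov"],d["D"])
E
```

```text
pics
{'clock': 0.0, 'qpos': array([-1.27638262e+00,  3.53636946e-01,  1.63414108e+00, -1.41075851e-05,
        1.15518694e+00, -2.40515966e-03]), 'qvel': array([ 0.00114381,  0.00103648,  0.00059372, -0.00047314, -0.00028573,
        0.00178957]), 'joint_efforts': array([ 1.57997434e-03, -6.05245471e+01, -3.42071378e+01, -2.84309016e-05,
        9.27095592e-03, -1.39525972e-05]), 'eef_pos': array([ 182.65788059, -597.22784177,  238.56569302]), 'tcp_rot': array([-3.14022032e+00,  9.59812914e-06,  2.96824575e-01]), 'contact_force': array([ 0.56374399, -0.52066714, -0.53380563]), 'wrist_torque': array([-0.03662076, -0.00265497,  0.05833843]), 'grasp_force': 0.0, 'opening': 0.9998413689045053}
side [ 19.11138515 927.59422239 534.16591444] [ 0.4862521  -0.77173365 -0.40986103] 49.00029286767789 [-0.16041673  0.          0.          0.          0.        ]
top [ 401.28758645   -7.43658262 1235.09799696] [ 0.15363066  0.01461789 -0.98802021] 46.74726260193932 [0.02105237 0.         0.         0.         0.        ]
```

View pics/top0.png

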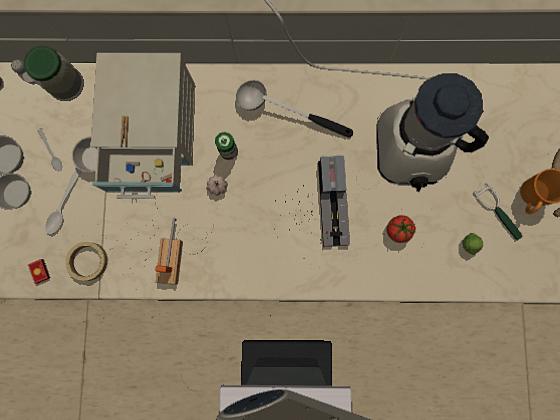

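View pics/side0.png

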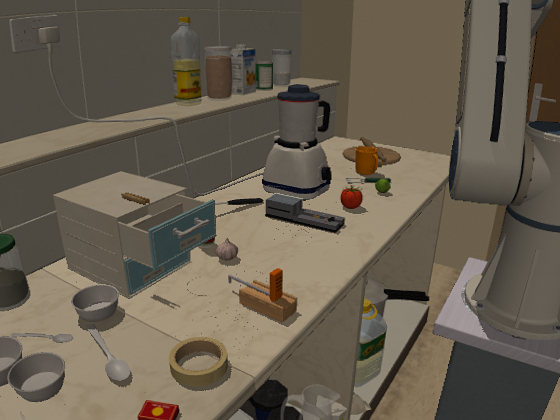

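The top view shows the rest at about (169,262) and the charger at about (334,202). The side view shows the pick upright at (276,285). I'll enlarge both.

Run:
```python
from h import *
d=load("top0");s=load("side0")
a=cv2.resize(d["img"][150:255,310:360],None,fx=5.6,fy=5.6,interpolation=cv2.INTER_CUBIC)
b=cv2.resize(d["img"][210:294,145:195],None,fx=7,fy=7,interpolation=cv2.INTER_CUBIC)
m=np.zeros((600,640,3),np.uint8);m[:a.shape[0],:a.shape[1]]=a;m[:588,290:640]=b
cv2.imwrite("pics/c0.png",m[:,:,::-1])
a=cv2.resize(s["img"][260:330,220:310],None,fx=6,fy=6,interpolation=cv2.INTER_CUBIC)
b=cv2.resize(s["img"][190:235,255:350],None,fx=4,fy=4,interpolation=cv2.INTER_CUBIC)
m=np.zeros((600,540,3),np.uint8);m[:420]=a;m[420:,:380]=b
cv2.imwrite("pics/c1.png",m[:,:,::-1])
```

```text
(no output)
```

View pics/c0.png

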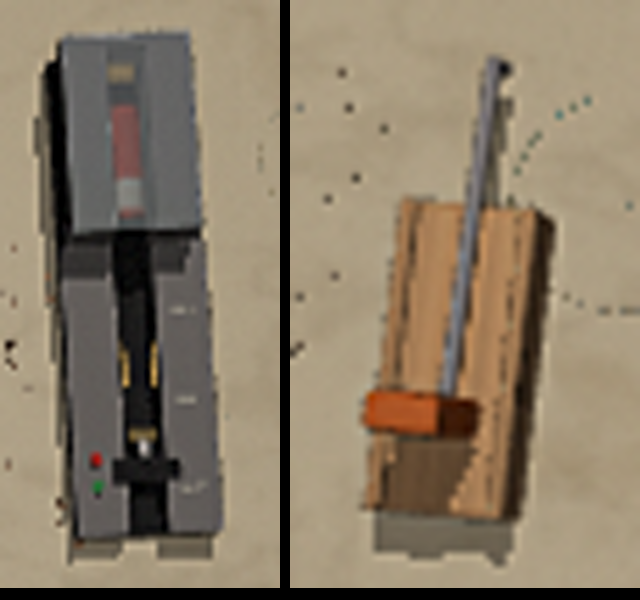

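View pics/c1.png

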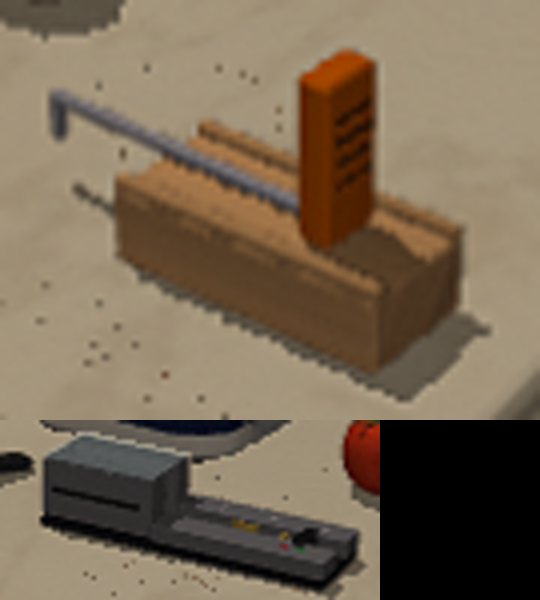

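Run:
```python
from h import *
d=load("top0");s=load("side0")
def A(x,y,z): return unproj(d,((x+.5)/5.6-.5+310,(y+.5)/5.6-.5+150),z)
def B(x,y,z): return unproj(d,((x-290+.5)/7-.5+145,(y+.5)/7-.5+210),z)
def S(x,y,z): return unproj(s,((x+.5)/6-.5+220,(y+.5)/6-.5+260),z)
def T(x,y,z): return unproj(s,((x+.5)/4-.5+255,(y-420+.5)/4-.5+190),z)
np.set_printoptions(precision=1,suppress=True)
for n,p in dict(front=A(150,534,22),frontL=A(78,537,22),frontR=A(222,531,22),cfL=A(72,232,54),cfR=A(203,232,54),cbL=A(62,38,54),cbR=A(190,33,54),baymouth=A(133,235,22),cellback=A(125,105,15),cellfront=A(130,217,15),plate=A(143,433,18),clipmid=A(140,365,20),
 restFL=B(403,197,34),restFR=B(538,208,34),restNL=B(364,508,34),restNR=B(506,520,34),handle=B(402,414,92),hb=B(444,415,92),tip=B(495,62,34),rodnear=B(448,390,34),
 Shand=S(338,70,92),Stip=S(60,97,34),SrestNL=S(378,292,34),SrestFL=S(116,178,34),SrestNR=S(462,232,34),
 TcfL=T(155,483,54),TcfR=T(187,458,54),TcbL=T(45,457,54),TfL=T(325,558,22),TfR=T(357,528,22)).items(): print(n,p)
```

```text
front [ 493.  -126.8   22. ]
frontL [491.5 -94.8  22. ]
frontR [ 494.6 -158.8   22. ]
cfL [623.5 -90.7  54. ]
cfR [ 623.7 -148.4   54. ]
cbL [711.4 -86.8  54. ]
cbR [ 713.9 -143.7   54. ]
baymouth [ 628.2 -120.5   22. ]
cellback [ 690.2 -118.1   15. ]
cellfront [ 637.9 -119.9   15. ]
plate [ 538.6 -124.6   18. ]
clipmid [ 569.2 -123.3   20. ]
restFL [507.6 309.7  34. ]
restFR [503.9 261.6  34. ]
restNL [398.7 318.3  34. ]
restNR [394.8 268.4  34. ]
handle [429.8 291.3  92. ]
hb [429.6 277.3  92. ]
tip [556. 279.  34.]
rodnear [439.7 290.7  34. ]
Shand [427.  297.7  92. ]
Stip [551.1 284.3  34. ]
SrestNL [395.9 322.2  34. ]
SrestFL [503.4 314.9  34. ]
SrestNR [391.1 279.2  34. ]
TcfL [615.4 -79.8  54. ]
TcfR [ 620.6 -132.5   54. ]
TcbL [705.4 -78.   54. ]
TfL [492.2 -97.3  22. ]
TfR [ 495.9 -154.8   22. ]
```

step_arm(motion=[{"claw":60,"delta_pos":[0,0,0],"turn":-0.117},{"claw":60,"delta_pos":[0,0,0],"turn":-0.117},{"claw":60,"delta_pos":[0,0,0],"turn":-0.117},{"claw":60,"delta_pos":[0,0,0],"turn":-0.117},{"claw":60,"delta_pos":[0,0,0],"turn":-0.117},{"claw":60,"delta_pos":[0,0,0],"turn":-0.117},{"claw":60,"delta_pos":[0,0,0],"turn":-0.117},{"claw":60,"delta_pos":[0,0,0],"turn":-0.117}], force=60)

```text
clock: 0.77
eef_pos: [182.7, -597.4, 238.8]
tcp_rot: [-3.141, -0.001, 1.239]
contact_force: [1.2, 0.2, 1.0]
opening: 0.705
grasp_force: 0.0
```

step_arm(motion=[{"claw":60,"delta_pos":[0,0,0],"turn":-0.117},{"claw":60,"delta_pos":[0,0,0],"turn":-0.117},{"claw":60,"delta_pos":[38,6.5,0],"turn":0},{"claw":60,"delta_pos":[38,6.5,0],"turn":0},{"claw":60,"delta_pos":[38,6.5,0],"turn":0},{"claw":60,"delta_pos":[38,6.5,0],"turn":0},{"claw":60,"delta_pos":[38,6.5,0],"turn":0},{"claw":60,"delta_pos":[38,6.5,0],"turn":0}])

```text
clock: 1.43
eef_pos: [245.2, -373.0, 238.9]
tcp_rot: [-3.141, -0.001, 1.466]
contact_force: [0.3, -0.0, 0.8]
opening: 0.706
grasp_force: 0.0
```

step_arm(motion=[{"claw":60,"delta_pos":[38,6.5,0],"turn":0},{"claw":60,"delta_pos":[38,6.5,0],"turn":0},{"claw":60,"delta_pos":[38,6.5,0],"turn":0},{"claw":60,"delta_pos":[38,6.5,0],"turn":0},{"claw":60,"delta_pos":[38,6.5,0],"turn":0},{"claw":60,"delta_pos":[38,6.5,0],"turn":0},{"claw":60,"delta_pos":[38,6.5,0],"turn":0},{"claw":60,"delta_pos":[38,6.5,0],"turn":0}])

```text
clock: 2.1
eef_pos: [328.3, -76.2, 239.4]
tcp_rot: [3.141, 0.0, 1.466]
contact_force: [0.2, -0.6, -0.3]
opening: 0.704
grasp_force: 0.0
```

step_arm(motion=[{"claw":60,"delta_pos":[38,6.5,0],"turn":0},{"claw":60,"delta_pos":[38,6.5,0],"turn":0},{"claw":60,"delta_pos":[38,6.5,0],"turn":0},{"claw":60,"delta_pos":[38,6.5,0],"turn":0},{"claw":60,"delta_pos":[38,6.5,0],"turn":0},{"claw":60,"delta_pos":[38,6.5,0],"turn":0},{"claw":60,"delta_pos":[0,0,0],"turn":0},{"claw":60,"delta_pos":[0,0,0],"turn":0}])

```text
clock: 2.77
eef_pos: [390.9, 146.3, 238.9]
tcp_rot: [-3.141, 0.0, 1.471]
contact_force: [-1.0, 1.1, -0.9]
opening: 0.7
grasp_force: 0.0
```

step_arm(motion=[{"claw":60,"delta_pos":[37.5,5.7,0],"turn":0},{"claw":60,"delta_pos":[37.5,5.7,0],"turn":0},{"claw":60,"delta_pos":[37.5,5.7,0],"turn":0},{"claw":60,"delta_pos":[37.2,5.7,0],"turn":0},{"claw":60,"delta_pos":[0,0,40],"turn":0},{"claw":60,"delta_pos":[0,0,40],"turn":0},{"claw":60,"delta_pos":[0,0,25],"turn":0},{"claw":60,"delta_pos":[0,0,0],"turn":0}])

```text
clock: 3.43
eef_pos: [426.0, 287.8, 129.4]
tcp_rot: [-3.134, 0.006, 1.466]
contact_force: [-0.7, -1.2, -0.4]
opening: 0.701
grasp_force: 0.0
```

Run:
```python
from h import *
d=snap("side","s1"); e=snap("top","t1"); print(sense()["eef_pos"],sense()["tcp_rot"])
a=cv2.resize(d["img"][180:330,190:340],None,fx=4,fy=4,interpolation=cv2.INTER_CUBIC)
b=cv2.resize(e["img"][210:300,130:210],None,fx=4,fy=4,interpolation=cv2.INTER_CUBIC)
b2=np.zeros((600,b.shape[1]-130,3),np.uint8);b2[:360]=b[:,60:-70];cv2.imwrite("pics/c2.png",np.hstack([a,b2])[:,:,::-1])
```

```text
[428.98104105 289.8712728  134.19369215] [-3.13989340e+00  1.60178771e-03  1.46555821e+00]
```

View pics/c2.png

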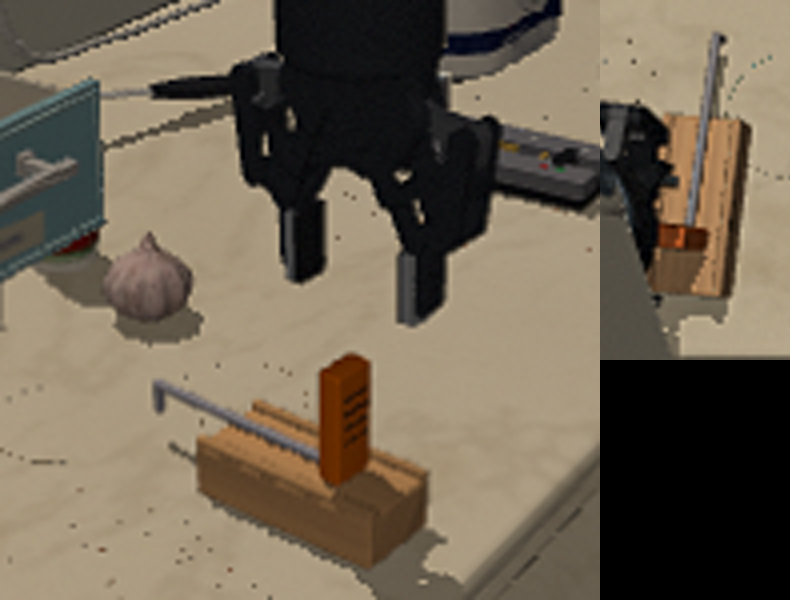

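Side crop: fingertips at (303,275) and (415,318), handle top centre at (345,363), gripper well above the pick. I'll check the offset.

Run:
```python
from h import *
d=load("s1")
f=lambda x,y,z: unproj(d,((x+.5)/4-.5+190,(y+.5)/4-.5+180),z)
np.set_printoptions(precision=1,suppress=True)
print(f(345,363,92)); 
for z in(126,130,134): print(z,f(303,275,z),f(415,318,z),f(359,297,z))
print(proj(d,[[429,290,z] for z in(126,130,134)]), proj(load("top0"),[[429,293,92]]))
```

```text
[428.8 295.   92. ]
126 [459.  285.5 126. ] [392.7 292.2 126. ] [424.9 289.3 126. ]
130 [454.7 291.8 130. ] [389.  298.4 130. ] [420.9 295.6 130. ]
134 [450.4 298.1 134. ] [385.4 304.7 134. ] [416.9 301.8 134. ]
[[277.3 253.4]
 [277.3 251.5]
 [277.3 249.6]] [[159.8 269.1]]
```

step_arm(motion=[{"claw":60,"delta_pos":[3.5,0,35],"turn":0},{"claw":60,"delta_pos":[0,0,30],"turn":0},{"claw":60,"delta_pos":[0,0,15],"turn":0},{"claw":60,"delta_pos":[0,0,0],"turn":0},{"claw":10,"delta_pos":[0,0,0],"turn":0},{"claw":10,"delta_pos":[0,0,0],"turn":0},{"claw":10,"delta_pos":[0,0,0],"turn":0},{"claw":10,"delta_pos":[0,0,0],"turn":0}], force=60)

```text
clock: 4.2
eef_pos: [430.7, 295.4, 56.1]
tcp_rot: [3.139, -0.002, 1.467]
contact_force: [-3.0, -0.3, 12.7]
opening: 0.159
grasp_force: 58.2
```

step_arm(motion=[{"claw":10,"delta_pos":[0,0,0],"turn":0},{"claw":10,"delta_pos":[0,0,0],"turn":0},{"claw":10,"delta_pos":[0,0,0],"turn":0},{"claw":10,"delta_pos":[0,0,0],"turn":0}])

```text
clock: 4.53
eef_pos: [430.7, 295.4, 56.2]
tcp_rot: [3.139, -0.002, 1.467]
contact_force: [-1.2, -1.1, 10.7]
opening: 0.16
grasp_force: 58.3
```

step_arm(motion=[{"claw":10,"delta_pos":[0,0,-10],"turn":0},{"claw":10,"delta_pos":[0,0,-30],"turn":0},{"claw":10,"delta_pos":[0,0,-35],"turn":0},{"claw":10,"delta_pos":[0,0,-35],"turn":0},{"claw":10,"delta_pos":[0,0,-10],"turn":0},{"claw":10,"delta_pos":[0,0,0],"turn":0}], force=90)

```text
clock: 5.03
eef_pos: [431.3, 295.9, 178.2]
tcp_rot: [3.136, -0.004, 1.467]
contact_force: [0.3, -0.1, -0.4]
opening: 0.152
grasp_force: 87.7
```

step_arm(motion=[{"claw":10,"delta_pos":[-34.6,7.9,0],"turn":0},{"claw":10,"delta_pos":[-34.6,7.9,0],"turn":0},{"claw":10,"delta_pos":[-34.6,7.9,0],"turn":0},{"claw":10,"delta_pos":[-34.6,7.9,0],"turn":0},{"claw":10,"delta_pos":[-34.6,7.9,0],"turn":0},{"claw":10,"delta_pos":[-34.6,7.9,0],"turn":0},{"claw":10,"delta_pos":[-34.6,7.9,0],"turn":0},{"claw":10,"delta_pos":[-34.6,7.9,0],"turn":0}])

```text
clock: 5.7
eef_pos: [462.5, 11.2, 173.1]
tcp_rot: [-3.14, 0.0, 1.467]
contact_force: [0.6, 0.7, -0.6]
opening: 0.151
grasp_force: 87.6
```

step_arm(motion=[{"claw":10,"delta_pos":[-34.6,7.9,0],"turn":0},{"claw":10,"delta_pos":[-34.6,7.9,0],"turn":0},{"claw":10,"delta_pos":[-34.6,7.9,0],"turn":0},{"claw":10,"delta_pos":[-34.6,7.9,0],"turn":0},{"claw":10,"delta_pos":[0,0,0],"turn":-0.0785},{"claw":10,"delta_pos":[0,0,20],"turn":-0.0785},{"claw":10,"delta_pos":[0,0,20],"turn":0},{"claw":10,"delta_pos":[0,0,20],"turn":0}])

```text
clock: 6.37
eef_pos: [479.7, -128.3, 112.5]
tcp_rot: [-3.14, -0.0, 1.623]
contact_force: [0.3, -0.5, -1.5]
opening: 0.149
grasp_force: 87.7
```

step_arm(motion=[{"claw":10,"delta_pos":[0,0,0],"turn":0},{"claw":10,"delta_pos":[0,0,0],"turn":0},{"claw":10,"delta_pos":[0,0,0],"turn":0}])

```text
clock: 6.62
eef_pos: [480.6, -128.0, 114.4]
tcp_rot: [-3.141, -0.0, 1.624]
contact_force: [-0.0, 0.5, -0.8]
opening: 0.154
grasp_force: 87.7
```

Run:
```python
from h import *
d=snap("side","s2"); e=snap("top","t2"); print(sense()["eef_pos"],sense()["tcp_rot"],sense()["contact_force"])
a=cv2.resize(d["img"][165:235,245:355],None,fx=5,fy=5,interpolation=cv2.INTER_CUBIC)
b=cv2.resize(e["img"][150:255,310:360],None,fx=5,fy=5,interpolation=cv2.INTER_CUBIC)
m=np.zeros((525,800,3),np.uint8);m[:350,:550]=a;m[:,550:]=b
cv2.imwrite("pics/c3.png",m[:,:,::-1])
```

```text
[ 481.3690107  -128.12898154  115.15648779] [3.14027143e+00 4.17141378e-04 1.62396235e+00] [-0.44040608  0.37374238 -0.94601016]
```

View pics/c3.png

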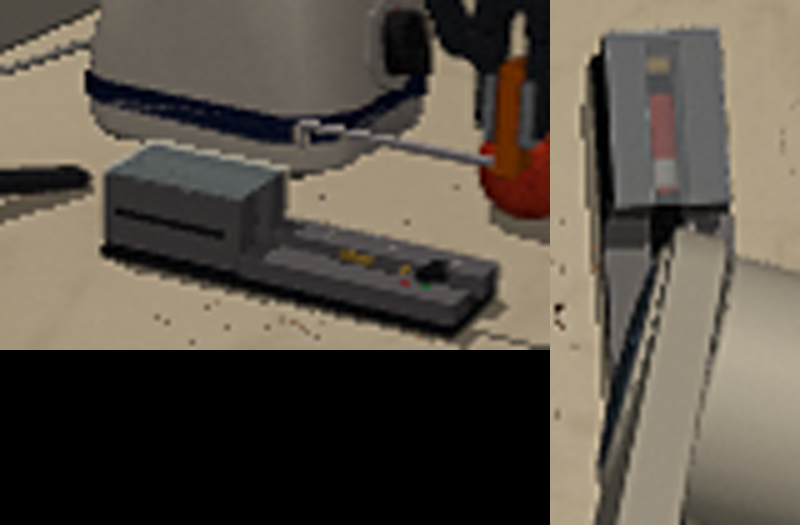

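Run:
```python
from h import *
d=load("s2"); np.set_printoptions(precision=1,suppress=True)
inv=lambda uv: [((uv[:,0]-245+.5)*5-.5),((uv[:,1]-165+.5)*5-.5)]
z=lambda P: np.array(inv(proj(d,P))).T
def C(x,y,zz,o=(612,-120.5),a=.053): return [o[0]+x*np.cos(a)-y*np.sin(a),o[1]+x*np.sin(a)+y*np.cos(a),zz]
L={"frontL22":(-120,33,22),"frontR22":(-120,-33,22),"frontL0":(-120,33,0),"covFL54":(12,30,54),"covFL22":(12,30,22),"covBL54":(102,30,54),"covFR54":(12,-30,54),"clipL":(-47,8.5,20),"tip":(-2,0,0)}
for k,v in L.items(): print(k,z([C(*v)])[0])
h=np.array([481.4,-128.1]); u=np.array([np.cos(.053),np.sin(.053)])
t=h+125*u
print("corner/top of rod",z([[*t,92]])[0],"lowest",z([[*t,75]])[0],"handle base",z([[*h,89]])[0],"handle top",z([[*h,151]])[0])
f=lambda x,y,zz: unproj(d,((x+.5)/5-.5+245,(y+.5)/5-.5+165),zz)
print(f(303,129,92),t)
```

```text
frontL22 [456.7 300.6]
frontR22 [503.4 257.9]
frontL0 [454.3 337.7]
covFL54 [242.5 195.4]
covFL22 [241.4 248.4]
covBL54 [103.5 165.1]
covFR54 [291.6 161.7]
clipL [353.  260.1]
tip [287.  270.8]
corner/top of rod [298.2 120.3] lowest [297.3 148.9] handle base [507.5 167.8] handle top [515.   57.2]
[ 597.1 -110.9   92. ] [ 606.2 -121.5]
```

Side crop: hook corner at (303,129), lowest point (308,142), clear of the cover. Compared with the charger in the same picture, the pick sits about 3–4 mm too far right. The top camera's handle-versus-TCP offset agrees, so I'll correct that and lower to entry height.

step_arm(motion=[{"claw":10,"delta_pos":[3.5,0,15],"turn":0},{"claw":10,"delta_pos":[0,0,15],"turn":0},{"claw":10,"delta_pos":[0,0,12],"turn":0},{"claw":10,"delta_pos":[0,0,5],"turn":0},{"claw":10,"delta_pos":[0,0,0],"turn":0},{"claw":10,"delta_pos":[0,0,0],"turn":0}])

```text
clock: 7.22
eef_pos: [481.0, -124.6, 67.9]
tcp_rot: [3.141, 0.0, 1.624]
contact_force: [-0.8, 1.4, -1.2]
opening: 0.153
grasp_force: 87.7
```

Run:
```python
from h import *
d=snap("side","s3"); e=snap("top","t3"); print(sense()["eef_pos"],sense()["tcp_rot"],sense()["contact_force"])
a=cv2.resize(d["img"][185:235,260:360],None,fx=8,fy=8,interpolation=cv2.INTER_CUBIC)
b=cv2.resize(e["img"][180:215,310:360],None,fx=5,fy=5,interpolation=cv2.INTER_CUBIC)
m=np.zeros((600,800,3),np.uint8);m[:400]=a;m[410:585,:250]=b
cv2.imwrite("pics/c4.png",m[:,:,::-1])
```

```text
[ 481.28676515 -124.74575962   68.22667338] [3.14008272e+00 4.58701121e-04 1.62382321e+00] [ 0.46783281 -0.58222799 -1.58707266]
```

View pics/c4.png

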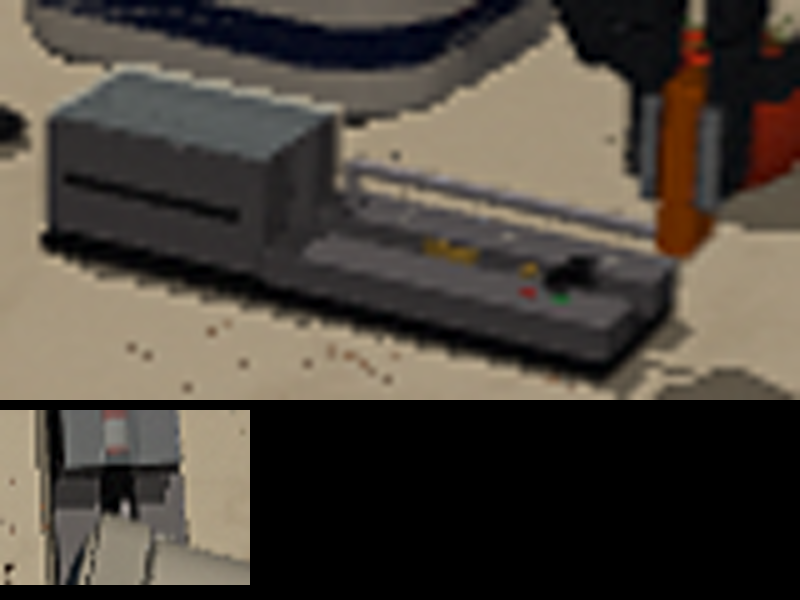

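Top crop: the hook shows at (125,507) and the bay edges are at 103 and 138. After parallax that is centred. Next I'll insert along the bay.

step_arm(motion=[{"claw":10,"delta_pos":[0,8,0],"turn":0},{"claw":10,"delta_pos":[0,12,0],"turn":0},{"claw":10,"delta_pos":[0,15,0],"turn":0},{"claw":10,"delta_pos":[0,15,0],"turn":0},{"claw":10,"delta_pos":[0,15,0],"turn":0},{"claw":10,"delta_pos":[0,10,0],"turn":0},{"claw":10,"delta_pos":[0,5,0],"turn":0},{"claw":10,"delta_pos":[0,0,0],"turn":0}])

```text
clock: 7.98
eef_pos: [562.0, -120.3, 67.4]
tcp_rot: [3.14, 0.0, 1.624]
contact_force: [0.1, -0.7, -0.5]
opening: 0.156
grasp_force: 87.8
```

step_arm(motion=[{"claw":10,"delta_pos":[0,7,0],"turn":0},{"claw":10,"delta_pos":[0,6,0],"turn":0},{"claw":10,"delta_pos":[0,0,0],"turn":0},{"claw":10,"delta_pos":[0,0,0],"turn":0},{"claw":10,"delta_pos":[0,0,0],"turn":0}])

```text
clock: 8.4
eef_pos: [573.0, -119.7, 67.2]
tcp_rot: [-3.141, -0.0, 1.624]
contact_force: [0.5, -0.5, -0.4]
opening: 0.156
grasp_force: 87.8
```

Run:
```python
from h import *
e=snap("top","t4"); print(sense()["eef_pos"],sense()["contact_force"])
cv2.imwrite("pics/c5.png",cv2.resize(e["img"][150:210,310:360],None,fx=8,fy=8,interpolation=cv2.INTER_CUBIC)[:,:,::-1])
```

```text
[ 572.96757693 -119.6371579    67.21503043] [ 0.43105497  0.32816532 -1.5855154 ]
```

View pics/c5.png

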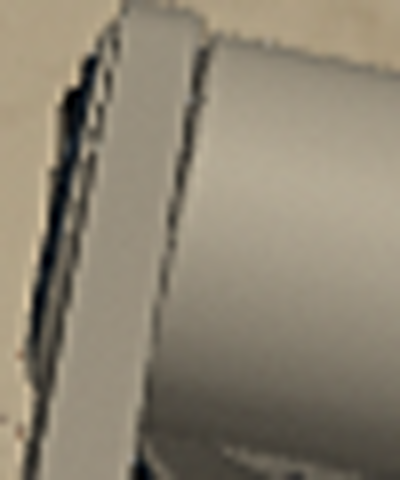

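The arm blocks the view here, so I'll rely on computed positions. I'll lower in small steps and watch the force.

step_arm(motion=[{"claw":10,"delta_pos":[0,1.5,0],"turn":0},{"claw":10,"delta_pos":[0,0,3],"turn":0},{"claw":10,"delta_pos":[0,0,2],"turn":0},{"claw":10,"delta_pos":[0,0,1.5],"turn":0},{"claw":10,"delta_pos":[0,0,0],"turn":0},{"claw":10,"delta_pos":[0,0,0],"turn":0}])

```text
clock: 8.95
eef_pos: [574.7, -119.5, 60.5]
tcp_rot: [-3.141, -0.0, 1.624]
contact_force: [0.5, -0.4, -0.8]
opening: 0.152
grasp_force: 87.8
```

step_arm(motion=[{"claw":10,"delta_pos":[0,0,1.5],"turn":0},{"claw":10,"delta_pos":[0,0,1.5],"turn":0},{"claw":10,"delta_pos":[0,0,0],"turn":0},{"claw":10,"delta_pos":[0,0,0],"turn":0}])

```text
clock: 9.28
eef_pos: [574.8, -119.6, 57.7]
tcp_rot: [-3.141, -0.0, 1.624]
contact_force: [-0.1, 0.3, -0.7]
opening: 0.151
grasp_force: 87.8
```

step_arm(motion=[{"claw":10,"delta_pos":[0,0,1.5],"turn":0},{"claw":10,"delta_pos":[0,0,1.5],"turn":0},{"claw":10,"delta_pos":[0,0,1.5],"turn":0},{"claw":10,"delta_pos":[0,0,0],"turn":0},{"claw":10,"delta_pos":[0,0,0],"turn":0},{"claw":10,"delta_pos":[0,0,0],"turn":0}])

```text
clock: 9.78
eef_pos: [574.9, -119.6, 53.2]
tcp_rot: [-3.142, -0.0, 1.624]
contact_force: [-0.1, 0.4, -0.5]
opening: 0.151
grasp_force: 87.8
```

step_arm(motion=[{"claw":10,"delta_pos":[0,-3,0],"turn":0},{"claw":10,"delta_pos":[0,-5,0],"turn":0},{"claw":10,"delta_pos":[0,-5,0],"turn":0},{"claw":10,"delta_pos":[0,-5,0],"turn":0},{"claw":10,"delta_pos":[0,-5,0],"turn":0},{"claw":10,"delta_pos":[0,-5,0],"turn":0}])

```text
clock: 10.28
eef_pos: [546.3, -121.1, 53.4]
tcp_rot: [-3.142, -0.0, 1.624]
contact_force: [0.1, 0.1, -1.6]
opening: 0.152
grasp_force: 87.7
```

step_arm(motion=[{"claw":10,"delta_pos":[0,-5,0],"turn":0},{"claw":10,"delta_pos":[0,-5,0],"turn":0},{"claw":10,"delta_pos":[0,-5,0],"turn":0},{"claw":10,"delta_pos":[0,-5,0],"turn":0},{"claw":10,"delta_pos":[0,-5,0],"turn":0},{"claw":10,"delta_pos":[0,-3,0],"turn":0},{"claw":10,"delta_pos":[0,-2,0],"turn":0},{"claw":10,"delta_pos":[0,-2,0],"turn":0}])

```text
clock: 10.95
eef_pos: [514.8, -122.8, 53.3]
tcp_rot: [3.142, 0.0, 1.624]
contact_force: [-0.2, -0.5, -1.5]
opening: 0.154
grasp_force: 87.7
```

step_arm(motion=[{"claw":10,"delta_pos":[0,-2,0],"turn":0},{"claw":10,"delta_pos":[0,-2,0],"turn":0},{"claw":10,"delta_pos":[0,-2,0],"turn":0},{"claw":10,"delta_pos":[0,-2,0],"turn":0}])

```text
clock: 11.28
eef_pos: [507.0, -123.2, 53.3]
tcp_rot: [3.141, 0.0, 1.624]
contact_force: [-0.3, -0.2, 0.1]
opening: 0.15
grasp_force: 87.7
```

step_arm(motion=[{"claw":10,"delta_pos":[0,-2,0],"turn":0},{"claw":10,"delta_pos":[0,-2,0],"turn":0},{"claw":10,"delta_pos":[0,-2,0],"turn":0},{"claw":10,"delta_pos":[0,-2,0],"turn":0}])

```text
clock: 11.62
eef_pos: [500.9, -124.0, 53.9]
tcp_rot: [3.137, 0.001, 1.624]
contact_force: [7.0, 0.6, -0.6]
opening: 0.158
grasp_force: 87.9
```

step_arm(motion=[{"claw":10,"delta_pos":[0,-1.5,0],"turn":0},{"claw":10,"delta_pos":[0,-1.5,0],"turn":0},{"claw":10,"delta_pos":[0,-1.5,0],"turn":0}])

```text
clock: 11.87
eef_pos: [495.4, -124.0, 53.6]
tcp_rot: [3.14, 0.0, 1.624]
contact_force: [4.7, 0.7, -0.9]
opening: 0.153
grasp_force: 88.0
```

step_arm(motion=[{"claw":10,"delta_pos":[0,-1.5,0],"turn":0},{"claw":10,"delta_pos":[0,-1.5,0],"turn":0},{"claw":10,"delta_pos":[0,-1.5,0],"turn":0}])

```text
clock: 12.12
eef_pos: [490.6, -124.2, 53.5]
tcp_rot: [3.14, 0.0, 1.624]
contact_force: [5.6, 0.5, -1.1]
opening: 0.149
grasp_force: 88.0
```

step_arm(motion=[{"claw":10,"delta_pos":[0,-1,0],"turn":0},{"claw":10,"delta_pos":[0,-1,0],"turn":0},{"claw":10,"delta_pos":[0,-1,0],"turn":0}])

```text
clock: 12.37
eef_pos: [487.5, -124.3, 53.5]
tcp_rot: [3.14, 0.0, 1.624]
contact_force: [5.3, 0.5, 0.1]
opening: 0.154
grasp_force: 88.0
```

step_arm(motion=[{"claw":10,"delta_pos":[0,-1,0],"turn":0},{"claw":10,"delta_pos":[0,-1,0],"turn":0}])

```text
clock: 12.53
eef_pos: [485.5, -124.4, 53.5]
tcp_rot: [3.14, 0.0, 1.624]
contact_force: [5.0, 0.7, -1.3]
opening: 0.154
grasp_force: 88.0
```

step_arm(motion=[{"claw":10,"delta_pos":[0,-1,0],"turn":0},{"claw":10,"delta_pos":[0,-1,0],"turn":0},{"claw":10,"delta_pos":[0,-1,0],"turn":0}])

```text
clock: 12.78
eef_pos: [482.5, -124.6, 53.5]
tcp_rot: [3.14, 0.0, 1.624]
contact_force: [5.1, 0.9, -0.9]
opening: 0.152
grasp_force: 88.0
```

step_arm(motion=[{"claw":10,"delta_pos":[0,-1,0],"turn":0},{"claw":10,"delta_pos":[0,-1,0],"turn":0}])

```text
clock: 12.95
eef_pos: [480.6, -124.7, 53.5]
tcp_rot: [3.14, 0.0, 1.624]
contact_force: [4.1, -0.0, 0.6]
opening: 0.154
grasp_force: 88.0
```

step_arm(motion=[{"claw":10,"delta_pos":[0,-1,0],"turn":0},{"claw":10,"delta_pos":[0,-1,0],"turn":0},{"claw":10,"delta_pos":[0,-1,0],"turn":0}])

```text
clock: 13.2
eef_pos: [477.5, -124.8, 53.4]
tcp_rot: [3.14, 0.0, 1.624]
contact_force: [4.7, -0.1, -0.6]
opening: 0.155
grasp_force: 88.0
```

step_arm(motion=[{"claw":10,"delta_pos":[0,-1,0],"turn":0},{"claw":10,"delta_pos":[0,-1,0],"turn":0}])

```text
clock: 13.37
eef_pos: [475.6, -124.9, 53.5]
tcp_rot: [3.14, 0.0, 1.624]
contact_force: [4.3, 0.3, -0.1]
opening: 0.153
grasp_force: 88.0
```

step_arm(motion=[{"claw":10,"delta_pos":[0,-1,0],"turn":0},{"claw":10,"delta_pos":[0,-1,0],"turn":0}])

```text
clock: 13.53
eef_pos: [473.6, -125.1, 53.5]
tcp_rot: [3.14, 0.0, 1.624]
contact_force: [4.5, 1.6, 0.2]
opening: 0.151
grasp_force: 88.0
```

step_arm(motion=[{"claw":10,"delta_pos":[0,-1,0],"turn":0},{"claw":10,"delta_pos":[0,-1,0],"turn":0}])

```text
clock: 13.7
eef_pos: [471.6, -125.2, 53.5]
tcp_rot: [3.14, 0.0, 1.624]
contact_force: [5.0, 1.2, -0.1]
opening: 0.151
grasp_force: 88.0
```

step_arm(motion=[{"claw":10,"delta_pos":[0,-1,0],"turn":0},{"claw":10,"delta_pos":[0,-1,0],"turn":0}])

```text
clock: 13.87
eef_pos: [469.6, -125.3, 53.5]
tcp_rot: [3.14, 0.0, 1.624]
contact_force: [5.6, 0.9, 0.2]
opening: 0.151
grasp_force: 88.0
```

step_arm(motion=[{"claw":10,"delta_pos":[0,-1,0],"turn":0},{"claw":10,"delta_pos":[0,0,0],"turn":0}])

```text
clock: 14.03
eef_pos: [468.3, -125.3, 53.4]
tcp_rot: [3.141, 0.0, 1.624]
contact_force: [3.8, 0.6, 0.3]
opening: 0.156
grasp_force: 88.0
```

step_arm(motion=[{"claw":10,"delta_pos":[0,-1,0],"turn":0},{"claw":10,"delta_pos":[0,-1,0],"turn":0}])

```text
clock: 14.2
eef_pos: [466.7, -125.4, 53.5]
tcp_rot: [3.14, 0.0, 1.624]
contact_force: [5.9, 1.3, -0.7]
opening: 0.148
grasp_force: 88.0
```

step_arm(motion=[{"claw":10,"delta_pos":[0,-1,0],"turn":0},{"claw":10,"delta_pos":[0,-1,0],"turn":0}])

```text
clock: 14.37
eef_pos: [465.4, -125.6, 53.6]
tcp_rot: [3.139, 0.001, 1.624]
contact_force: [7.8, 1.8, -1.9]
opening: 0.156
grasp_force: 88.0
```

step_arm(motion=[{"claw":10,"delta_pos":[0,-1,0],"turn":0},{"claw":10,"delta_pos":[0,0,0],"turn":0}])

```text
clock: 14.53
eef_pos: [464.6, -125.7, 53.7]
tcp_rot: [3.138, 0.001, 1.624]
contact_force: [7.3, 0.8, -1.3]
opening: 0.15
grasp_force: 88.0
```

step_arm(motion=[{"claw":10,"delta_pos":[0,-0.5,0],"turn":0},{"claw":10,"delta_pos":[0,0,0],"turn":0}])

```text
clock: 14.7
eef_pos: [464.4, -125.8, 53.8]
tcp_rot: [3.138, 0.001, 1.624]
contact_force: [8.9, 1.2, -0.1]
opening: 0.156
grasp_force: 88.0
```

step_arm(motion=[{"claw":10,"delta_pos":[0,-0.7,0],"turn":0},{"claw":10,"delta_pos":[0,-0.5,0],"turn":0},{"claw":10,"delta_pos":[0,0,0],"turn":0}])

```text
clock: 14.95
eef_pos: [463.7, -125.9, 53.9]
tcp_rot: [3.137, 0.001, 1.624]
contact_force: [9.0, 2.8, -0.9]
opening: 0.152
grasp_force: 88.0
```

step_arm(motion=[{"claw":10,"delta_pos":[0,0,0],"turn":0},{"claw":10,"delta_pos":[0,0,0],"turn":0}])

```text
clock: 15.12
eef_pos: [463.7, -126.0, 54.0]
tcp_rot: [3.137, 0.001, 1.624]
contact_force: [9.2, 2.1, -0.1]
opening: 0.156
grasp_force: 88.0
```

step_arm(motion=[{"claw":10,"delta_pos":[0,-0.5,0],"turn":0},{"claw":10,"delta_pos":[0,-0.5,0],"turn":0},{"claw":10,"delta_pos":[0,0,0],"turn":0},{"claw":10,"delta_pos":[0,0,0],"turn":0}])

```text
clock: 15.45
eef_pos: [463.0, -126.1, 54.0]
tcp_rot: [3.136, 0.001, 1.624]
contact_force: [9.3, 1.1, -1.1]
opening: 0.147
grasp_force: 88.0
```

Run:
```python
from h import *
F=[]
for i in range(6):
    grab_frame("side"); s=sense(); F.append(s["contact_force"])
print(np.mean(F,0),s["eef_pos"],s["clock"])
```

```text
[ 9.95697052  1.67491392 -0.45552942] [ 463.04567762 -126.03181391   54.04532565] 15.75
```

step_arm(motion=[{"claw":10,"delta_pos":[0,2,0],"turn":0},{"claw":10,"delta_pos":[0,3,0],"turn":0},{"claw":10,"delta_pos":[0,4,0],"turn":0},{"claw":10,"delta_pos":[0,0,0],"turn":0},{"claw":10,"delta_pos":[0,0,-10],"turn":0},{"claw":10,"delta_pos":[0,0,-25],"turn":0},{"claw":10,"delta_pos":[0,0,-35],"turn":0},{"claw":10,"delta_pos":[0,0,-35],"turn":0}])

```text
clock: 16.42
eef_pos: [467.6, -124.8, 159.1]
tcp_rot: [-3.138, -0.001, 1.624]
contact_force: [0.1, -0.2, -1.9]
opening: 0.15
grasp_force: 88.3
```

step_arm(motion=[{"claw":10,"delta_pos":[0,0,-15],"turn":0.0785},{"claw":10,"delta_pos":[0,0,0],"turn":0.0785},{"claw":10,"delta_pos":[0,0,0],"turn":0},{"claw":10,"delta_pos":[0,0,0],"turn":0}])

```text
clock: 16.75
eef_pos: [468.6, -125.0, 173.5]
tcp_rot: [-3.141, -0.0, 1.469]
contact_force: [0.3, 0.4, -1.7]
opening: 0.154
grasp_force: 88.4
```

step_arm(motion=[{"claw":10,"delta_pos":[34.5,-6.7,0],"turn":0},{"claw":10,"delta_pos":[34.5,-6.7,0],"turn":0},{"claw":10,"delta_pos":[34.5,-6.7,0],"turn":0},{"claw":10,"delta_pos":[34.5,-6.7,0],"turn":0},{"claw":10,"delta_pos":[34.5,-6.7,0],"turn":0},{"claw":10,"delta_pos":[34.5,-6.7,0],"turn":0},{"claw":10,"delta_pos":[34.5,-6.7,0],"turn":0},{"claw":10,"delta_pos":[34.5,-6.7,0],"turn":0}])

```text
clock: 17.42
eef_pos: [443.3, 156.2, 172.5]
tcp_rot: [-3.139, 0.001, 1.47]
contact_force: [-0.1, 0.3, -1.0]
opening: 0.151
grasp_force: 88.4
```

step_arm(motion=[{"claw":10,"delta_pos":[34.5,-6.7,0],"turn":0},{"claw":10,"delta_pos":[34.5,-6.7,0],"turn":0},{"claw":10,"delta_pos":[34.5,-6.7,0],"turn":0},{"claw":10,"delta_pos":[34.5,-6.7,0],"turn":0},{"claw":10,"delta_pos":[0,0,0],"turn":0},{"claw":10,"delta_pos":[0,0,0],"turn":0},{"claw":10,"delta_pos":[0,0,0],"turn":0}])

```text
clock: 18.0
eef_pos: [431.4, 294.2, 172.3]
tcp_rot: [-3.14, 0.002, 1.469]
contact_force: [-0.4, -0.3, -1.0]
opening: 0.151
grasp_force: 88.4
```

step_arm(motion=[{"claw":10,"delta_pos":[1,0,35],"turn":0},{"claw":10,"delta_pos":[0,0,35],"turn":0},{"claw":10,"delta_pos":[0,0,25],"turn":0},{"claw":10,"delta_pos":[0,0,12],"turn":0},{"claw":10,"delta_pos":[0,0,4],"turn":0},{"claw":10,"delta_pos":[0,0,2],"turn":0},{"claw":10,"delta_pos":[0,0,0],"turn":0},{"claw":10,"delta_pos":[0,0,0],"turn":0}])

```text
clock: 18.67
eef_pos: [433.2, 295.9, 61.2]
tcp_rot: [3.141, -0.001, 1.466]
contact_force: [-0.6, -0.4, -0.9]
opening: 0.152
grasp_force: 88.5
```

step_arm(motion=[{"claw":10,"delta_pos":[0,0,1],"turn":0},{"claw":10,"delta_pos":[0,0,1],"turn":0},{"claw":10,"delta_pos":[0,0,0],"turn":0},{"claw":10,"delta_pos":[0,0,0],"turn":0}])

```text
clock: 19.0
eef_pos: [432.6, 296.1, 58.6]
tcp_rot: [3.141, -0.0, 1.467]
contact_force: [1.5, -0.2, -0.6]
opening: 0.151
grasp_force: 88.5
```

step_arm(motion=[{"claw":10,"delta_pos":[0,0,0.8],"turn":0},{"claw":10,"delta_pos":[0,0,0.8],"turn":0},{"claw":10,"delta_pos":[0,0,0.5],"turn":0},{"claw":10,"delta_pos":[0,0,0],"turn":0},{"claw":10,"delta_pos":[0,0,0],"turn":0}])

```text
clock: 19.42
eef_pos: [432.5, 296.0, 56.3]
tcp_rot: [-3.142, -0.0, 1.467]
contact_force: [-0.4, 1.4, 1.8]
opening: 0.15
grasp_force: 88.9
```

step_arm(motion=[{"claw":10,"delta_pos":[0,0,0.5],"turn":0},{"claw":10,"delta_pos":[0,0,0],"turn":0},{"claw":10,"delta_pos":[0,0,0],"turn":0}])

```text
clock: 19.67
eef_pos: [432.5, 296.0, 56.2]
tcp_rot: [3.142, -0.0, 1.467]
contact_force: [-2.9, -1.9, 8.2]
opening: 0.149
grasp_force: 90.2
```

Contact is felt at the same height as when I picked it up. Now I'll open the fingers, raise the arm and check.

step_arm(motion=[{"claw":10,"delta_pos":[0,0,-0.5],"turn":0},{"claw":25,"delta_pos":[0,0,0],"turn":0},{"claw":45,"delta_pos":[0,0,0],"turn":0},{"claw":45,"delta_pos":[0,0,0],"turn":0},{"claw":45,"delta_pos":[0,0,0],"turn":0},{"claw":45,"delta_pos":[0,0,-5],"turn":0},{"claw":45,"delta_pos":[0,0,-25],"turn":0},{"claw":45,"delta_pos":[0,0,-35],"turn":0}], force=30)

```text
clock: 20.33
eef_pos: [430.7, 294.7, 119.8]
tcp_rot: [-3.137, 0.004, 1.467]
contact_force: [0.5, 0.0, -0.3]
opening: 0.524
grasp_force: 0.0
```

step_arm(motion=[{"claw":60,"delta_pos":[0,0,-40],"turn":0},{"claw":60,"delta_pos":[0,0,-40],"turn":0},{"claw":60,"delta_pos":[-35,-5,0],"turn":0},{"claw":60,"delta_pos":[-40,-5,0],"turn":0},{"claw":60,"delta_pos":[-40,-5,0],"turn":0},{"claw":60,"delta_pos":[-40,-5,0],"turn":0},{"claw":60,"delta_pos":[0,0,0],"turn":0},{"claw":60,"delta_pos":[0,0,0],"turn":0}])

```text
clock: 21.0
eef_pos: [396.2, 142.3, 201.7]
tcp_rot: [3.141, -0.0, 1.464]
contact_force: [0.2, 0.1, 0.2]
opening: 0.706
grasp_force: 0.0
```

Run:
```python
from h import *
d=snap("side","s5"); e=snap("top","t5")
a=cv2.resize(d["img"][255:330,220:310],None,fx=4,fy=4,interpolation=cv2.INTER_CUBIC)
c=cv2.resize(d["img"][185:240,250:350],None,fx=4,fy=4,interpolation=cv2.INTER_CUBIC)
b=cv2.resize(e["img"][150:290,150:360],None,fx=2,fy=2,interpolation=cv2.INTER_CUBIC)
m=np.zeros((590,790,3),np.uint8);m[:300,:360]=a;m[:220,370:770]=c;m[305:585,:420]=b
q=cv2.resize(e["img"][150:255,310:360],None,fx=3.4,fy=3.4,interpolation=cv2.INTER_CUBIC); m[225:225+q.shape[0],500:500+q.shape[1]]=q
cv2.imwrite("pics/c6.png",m[:,:,::-1])
```

```text
(no output)
```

View pics/c6.png

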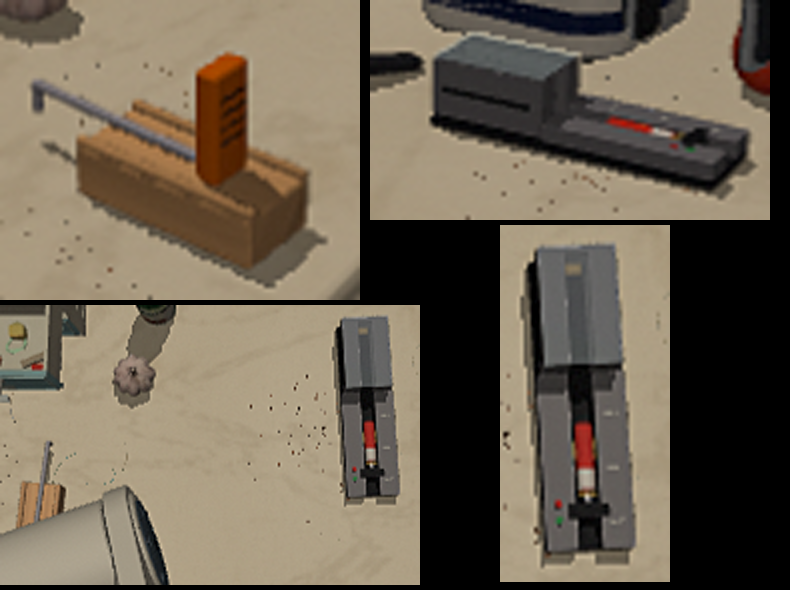

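The pick stands upright on its rest with the handle at (221,120) in the crop. The battery lies straight against the contact at (586,462), and nothing else has moved. I'm handing the job in.

```bash
python3 -c "
from rig import *
print(sign_off())"
```

```text
the job is handed in; nothing more can be done
None
```

The battery is seated on the sprung contact, held at about 5 N (estimated from the wrist force) before I let go, and the pick is upright on its rest; the job was handed in at about 21 s, and sign-off returned no verdict.

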